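Square up a spacer pack in the inclined nest and pin it

ROBOT

A 6-joint arm with a two-finger parallel gripper is mounted at the origin on the work surface. World frame = base frame: x ahead of the robot, y to its left, z up, the work surface at z = 0. Lengths are in m, angles in degrees, forces in N, time in s.
With the tool pointing down it reaches from about 0.4 to 0.825 m from the base axis. Payload 7 kg.
Tool frame: the origin (TCP) lies midway between the tips of the shut fingers; the grasp point (between the pads) lies 19 mm behind it; z points along the fingers, x is the direction in which the jaws open and shut, and the axes are right-handed (so a half turn about z gives the same grasp; the last joint's range is limited). The gripper opens to 88 mm and grips with 3 to 60 N. Pads are 19 mm wide; open, the fingers measure 130 mm over their backs; the gripper's body (78 mm by 193 mm) begins 47 mm behind the grasp point.
Start: joints at [-55.8, 20.546, 0.682, 0, -70.136, -16.507], TCP at [0.205, -0.643, 0.227] pointing down, gripper open.
Joint ranges: [-176.03, 176.03], [-82.01, 121.73], [-58.28, 71.71], [-173.87, 95.51], [-174.79, -0.11], [-173.66, 173.66]. Speed limits (degrees/s): [136.94, 136.94, 172.46, 180, 180, 180].

INTERFACE

Orientations are given as [roll, pitch, yaw] about the fixed x, y, z axes, in that order (R = Rz(yaw) Ry(pitch) Rx(roll)).
In Python, from plant import * gives the robot as it stands. The module is installed in compiled form; this text tells all that it offers.
- The arm moves only by the shell command python3 -m pendant 'ROWS' [OPENING]. ROWS is JSON, a list that holds one entry, the list of rows, each a list of 6 numbers: the shift along the world's x, y, z in mm, then the turn, a rotation vector about the world's x, y, z in degrees. A call has 1 to 10 rows; each row is the pose to reach, as a shift and turn from the pose commanded when the call began; what a row does not reach only later rows make up. A row lasts 1/8 s, in which the tool goes at most 62.5 mm and 10.7 degrees, less where a joint would pass 70% of its speed; a pose out of reach is approached as far as the arm can. A call with a gripper value outside its range is refused whole. OPENING is the closure, from -1 (fully open) to 1 (shut), set as the call begins (- or left out, the last holds). The fingers move at their own pace and stop on an object; the grip force is fixed at half the most. Time passes only in rows, so rows that repeat a pose let the fingers close. It gives the time, the measured TCP pose, the force and the opening at its end, in the units of the state.
- get_obs(): the state, without advancing time (a new reading comes with each control period).
- snapshot(name): name is "side" or "top" or "wrist"; returns a dict with "pixels" (480x640x3 uint8, red, green, blue), "depth" (480x640 float32, m along the optical axis (not along the pixel's ray), 0 where there is no reading), "fx", "fy", "cx", "cy" (pixels), "pose" (4x4, takes a point from camera to world coordinates); the wrist camera has in their place "tool_from_camera" (4x4, takes a point from camera to tool coordinates, whose origin is the TCP and whose axes are the tool frame's). Camera axes: x right, y down, z forward; pixel columns grow to the right and rows downward; lengths in m; the calibration is good to about 2 mm. A picture is of the moment at which its call begins: read the wrist's pose just before it.
- close_job(): hands the job in, once; it reports no verdict.
The state is a dict: "clock": time; "joint_pos": joint angles; "qvel": joint speeds; "tau": joint torques, N m; "tool_pos": TCP position; "orientation": TCP orientation; "force": force on the tool from outside, world axes, zero at the start; "moment": the same for the moment, N m; "opening": finger opening in m.
Only numpy, scipy, OpenCV 4.12 (cv2) and the standard library are available. Lean on these libraries where they do the work, as an engineer would, in place of code of your own. Each camera call takes 0.05 s, during which the arm holds its last target. There are 200 camera calls.

TASK

Push the three loose spacer plates home in the inclined blue nest, square against its end stop and ledge, so that their holes line up with the hole in the bed; pass the red-gripped pin through all three plates into the bed until its grip sits down on the top plate, and let go. Do not knock over or shift the other things on the bench.

Things in the scene. Friction and masses are not known exactly. Their poses are not given: they have to be found in the camera images.
- nest_bed: tilted bed of the fixed blue nest. Origin: centre of the mouth of its hole on the bed's face, 62 mm above the bench. z is the face's outward normal, 30 degrees from vertical; y points up the slope; x runs level along the bed. The face spans x -40 to 95, y -30 to 42 mm; the 15 mm hole passes through the 25 mm thick bed. A plate touching stop and ledge has its hole over the bed's hole
- end_stop (a point): middle of the inner face of the dark end stop, at x = -40 mm of the bed; the stop runs up the slope and stands 22 mm above the bed's face
- ledge (a point): middle of the inner face of the dark ledge along the low side of the bed, at y = -30 mm of the bed; it stands 22 mm above the bed's face
- plate_low_centre (a point): centre (half-way up, on the hole's axis) of the lowest of three stacked loose spacer plates, dark steel, 80 x 60 x 10 mm, about 130 g, with a 15 mm hole through its middle; x runs along the 80 mm side (along the bed), z through the thickness. It starts near or on the ledge, 6 to 40 mm along the bed's +x from its place against the end stop
- plate_mid_centre (a point): centre (half-way up, on the hole's axis) of the middle of three stacked loose spacer plates, brass, 80 x 60 x 10 mm, about 130 g, with a 15 mm hole through its middle; x runs along the 80 mm side (along the bed), z through the thickness. It starts near or on the ledge, 6 to 40 mm along the bed's +x from its place against the end stop
- plate_top_centre (a point): centre (half-way up, on the hole's axis) of the top of three stacked loose spacer plates, aluminium-coloured, 80 x 60 x 10 mm, about 130 g, with a 15 mm hole through its middle; x runs along the 80 mm side (along the bed), z through the thickness. It starts near or on the ledge, 6 to 40 mm along the bed's +x from its place against the end stop
- pin_grip (a point): centre of the red cylindrical grip (20 mm diameter, 44 mm long) of the pin; z runs along the pin from its tip to its grip. Below the grip is a 12 mm steel shaft 52 mm long with a tapered nose (last 8 mm); shoulder 22 mm below this point, tip 74 mm below it. About 90 g. It stands loosely upright in the black stand, shoulder on the stand's top
- pin_tip (a point): end of the pin's nose
- stand: black block 56 x 56 x 58 mm, fixed, with the pin standing in a hole in its middle; origin at the centre of its underside
- insert_box: loose open grey box 85 x 85 x 32 mm with coloured inserts, to be left alone; origin at the centre of its underside
- oil: loose yellow oil bottle, 56 mm diameter, 150 mm tall, to be left alone; origin at the centre of its underside
- arbor: loose dark steel cutter arbor standing upright, 62 mm diameter, 85 mm tall, to be left alone; origin at the centre of its underside

How it is judged:
By the outcome, as a careful person would: the job done as asked, in the order asked, and still so for the second after the job is handed in, with the robot touching nothing.
It also fails if it takes over 48 s, if anything falls off the work surface, if the arm or the gripper's body presses on something with over 40 N, if the wrist force passes 120 N, or if a joint passes its speed limit or range.

## Working session

There is one attempt and no reset: what is moved stays moved. The work goes in short steps, Python scripts to look and compute and a shell command to move; the robot and the scene stay as the last step left them, time stands still between calls to the robot, and variables do not carry over. Pictures are saved under pics/ and viewed, about 8 in all and at most 12, crops included, and the job is handed in when it is done.

```bash
mkdir -p pics
cat > h.py <<'E'
from plant import *
import numpy as np, cv2
from scipy.spatial.transform import Rotation as R
def snap(n):
    o=get_obs(); s=snapshot(n)
    if n=="wrist":
        T=np.eye(4); T[:3,:3]=R.from_euler('xyz',o["orientation"],degrees=True).as_matrix(); T[:3,3]=o["tool_pos"]
        s["pose"]=T@s["tool_from_camera"]
    return s
def save(s,f,crop=None,sc=1):
    im=s["pixels"][...,::-1]
    if crop: u0,v0,u1,v1=crop; im=im[v0:v1,u0:u1]
    cv2.imwrite("pics/"+f,cv2.resize(im,None,fx=sc,fy=sc,interpolation=cv2.INTER_CUBIC))
def pts(s):
    d=s["depth"]; v,u=np.mgrid[:480,:640]
    c=np.stack([(u-s["cx"])/s["fx"]*d,(v-s["cy"])/s["fy"]*d,d],-1)
    return c@s["pose"][:3,:3].T+s["pose"][:3,3]
def ray(s,u,v):
    d=s["pose"][:3,:3]@np.array([(u-s["cx"])/s["fx"],(v-s["cy"])/s["fy"],1]); return s["pose"][:3,3],d
def onplane(s,u,v,p,n):
    o,d=ray(s,u,v); return o+d*(np.dot(n,np.array(p)-o)/np.dot(n,d))
def proj(s,p):
    c=np.linalg.inv(s["pose"])@np.append(p,1); return np.array([s["fx"]*c[0]/c[2]+s["cx"],s["fy"]*c[1]/c[2]+s["cy"]])
E
python3 - <<'E'
from h import *
o=get_obs(); print(o)
for n in("side","top"):
    s=snap(n); save(s,n+"0.png"); print(n,s["pose"].round(3).tolist(),s["fx"],(s["depth"]>0).mean())
    np.savez(n+"0.npz",**s)
E
```

```text
{'clock': 0.0, 'joint_pos': array([-5.58006160e+01,  2.05909118e+01,  6.33203460e-01, -2.06899890e-02,
       -7.01365202e+01, -1.65099891e+01]), 'qvel': array([-0.01467137,  0.01225406, -0.08741817, -0.01943129, -0.04034656,
        0.06884722]), 'tau': array([-2.50326171e-03, -5.82717633e+01,  2.93052560e+01,  6.99668258e+00,
        6.67315442e-03, -2.11327315e-04]), 'tool_pos': array([ 0.20495988, -0.64260374,  0.22562248]), 'orientation': array([-1.79991867e+02, -9.58713110e-02,  1.07682342e+02]), 'force': array([0.23794832, 0.10417878, 0.22016708]), 'moment': array([-0.01201576,  0.03879093,  0.018424  ]), 'opening': 0.08780548331112568}
side [[-0.928, -0.269, 0.258, 0.299], [-0.373, 0.665, -0.647, 0.646], [0.003, -0.697, -0.717, 0.744], [0.0, 0.0, 0.0, 1.0]] 505.9282269496926 0.995986328125
top [[-0.016, -0.984, 0.178, 0.355], [-1.0, 0.016, 0.0, 0.041], [-0.003, -0.178, -0.984, 1.068], [0.0, 0.0, 0.0, 1.0]] 546.7141871468918 0.9961328125
```

View pics/side0.png

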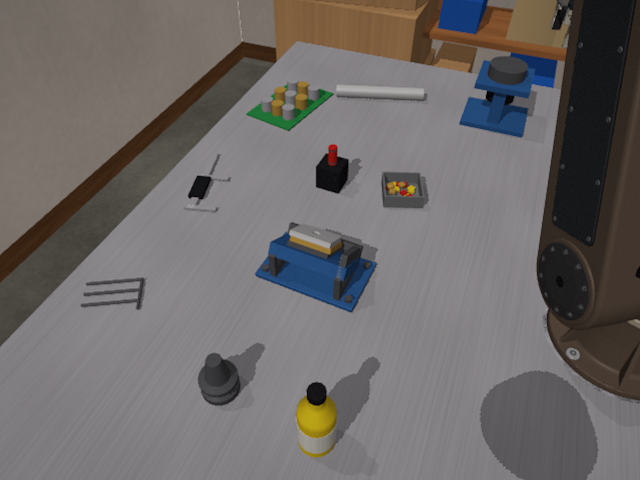

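View pics/top0.png

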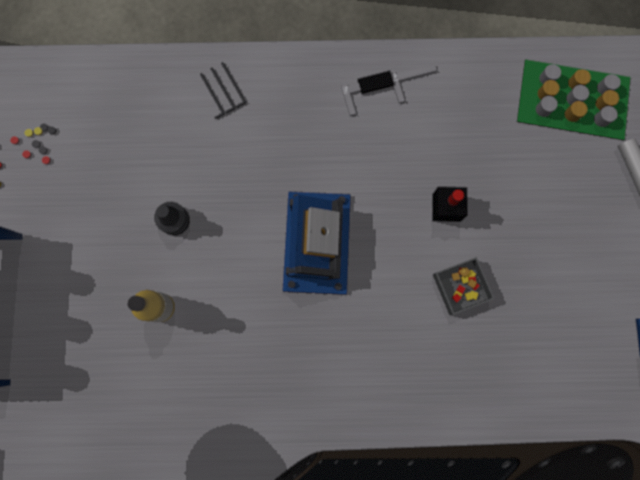

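Run:
```python
from h import *
t=dict(np.load("top0.npz")); s=dict(np.load("side0.npz"))
a=cv2.resize(t["pixels"][180:310,270:370,::-1],None,fx=4.4,fy=4.4,interpolation=cv2.INTER_CUBIC)
b=cv2.resize(s["pixels"][210:320,250:390,::-1],None,fx=2.8,fy=2.8,interpolation=cv2.INTER_CUBIC)
h=max(a.shape[0],b.shape[0]); im=np.zeros((h,a.shape[1]+b.shape[1],3),np.uint8)
im[:a.shape[0],:a.shape[1]]=a; im[:b.shape[0],a.shape[1]:]=b; im=cv2.resize(im,None,fx=.95,fy=.95) if im.shape[1]>800 else im
print(im.shape); cv2.imwrite("pics/c0.png",im)
P=pts(t)
for v in range(190,298,6): print(v,[int(1000*P[v,u,2]) for u in range(284,354,4)])
hsv=cv2.cvtColor(t["pixels"],cv2.COLOR_RGB2HSV)
red=(P[...,2]>.06)&((hsv[...,0]<8)|(hsv[...,0]>172))&(hsv[...,1]>180); red[:,:430]=0; red[:,480:]=0
print("pin",P[red].mean(0),P[red].max(0),P[red].min(0),red.sum())
hs=cv2.cvtColor(s["pixels"],cv2.COLOR_RGB2HSV); Q=pts(s)
red=((hs[...,0]<8)|(hs[...,0]>172))&(hs[...,1]>180); red[:140]=0;red[170:]=0; red[:,:320]=0; red[:,345:]=0
print("pin side",Q[red].mean(0),Q[red].max(0),Q[red].min(0),red.sum(),np.argwhere(red).min(0),np.argwhere(red).max(0))
for nm,X in(("top",P),("side",Q)):
  m=(abs(X[...,2]-.058)<.004)&(X[...,0]>.3)&(X[...,1]<-.15)&(X[...,1]>-.32)&(X[...,0]<.6)
  p=X[m]; print(nm,"stand",p.min(0),p.max(0),p.mean(0),len(p))
```

```text
(543, 790, 3)
190 [-1, 4, 2, 2, 1, 2, 0, 0, 1, 0, 3, 0, 4, 2, 0, 0, 2, -1]
196 [0, 9, 12, 75, 79, 80, 73, 11, 10, 12, 13, 10, 12, 8, 16, 10, 15, 0]
202 [3, 11, 65, 79, 81, 82, 74, 69, 64, 64, 55, 54, 51, 63, 62, 9, 11, 3]
208 [0, 10, 62, 80, 83, 77, 73, 100, 98, 62, 57, 51, 49, 66, 62, 14, 9, 0]
214 [4, 12, 65, 81, 80, 78, 93, 104, 98, 93, 89, 85, 81, 77, 64, 10, 13, 2]
220 [3, 7, 64, 82, 83, 80, 94, 103, 101, 93, 88, 88, 80, 78, 63, 5, 11, -3]
226 [0, 11, 68, 81, 83, 82, 96, 102, 94, 94, 89, 85, 81, 77, 62, 11, 7, -1]
232 [1, 12, 68, 85, 79, 84, 97, 99, 98, 96, 74, 85, 80, 79, 61, 11, 11, 2]
238 [2, 12, 69, 85, 77, 86, 101, 102, 99, 92, 88, 85, 81, 75, 61, 12, 11, 3]
244 [3, 11, 73, 84, 78, 88, 101, 100, 97, 92, 87, 85, 81, 77, 59, 1067, 11, 1]
250 [0, 12, 76, 85, 78, 89, 101, 105, 95, 92, 90, 84, 81, 76, 63, 12, 9, -2]
256 [11, 13, 76, 84, 79, 74, 73, 67, 63, 54, 66, 66, 70, 68, 60, 10, -2, 3]
262 [10, 13, 73, 82, 78, 72, 69, 66, 62, 57, 55, 49, 57, 63, 62, 5, 0, 6]
268 [12, 65, 76, 89, 104, 97, 97, 89, 86, 81, 79, 53, 61, 61, 62, 15, 1, 0]
274 [14, 65, 75, 82, 78, 74, 74, 77, 78, 81, 80, 73, 68, 63, 10, 13, 5, 0]
280 [10, 11, 13, 9, 12, 10, 13, 12, 14, 13, 12, 14, 14, 15, 8, 10, 2, 1]
286 [6, 8, 21, 9, 12, 12, 13, 10, 8, 13, 12, 16, 10, 19, 18, 12, 2, 2]
292 [1, 0, 4, -1, 1, 7, 8, 7, 7, 8, 14, 15, 11, 9, 9, 12, 5, 1]
pin [ 0.6011619  -0.20172684  0.0938632 ] [ 0.62498409 -0.19286392  0.1065353 ] [ 0.59298259 -0.22583439  0.0602115 ] 165
pin side [ 0.60076733 -0.19875854  0.08333827] [ 0.62201361 -0.19121084  0.1063848 ] [ 0.5921775  -0.2296807   0.05642907] 146 [145 328] [165 337]
top stand [ 0.57398514 -0.23108431  0.05410311] [ 0.59996808 -0.17436807  0.06194056] [ 0.58646184 -0.20334756  0.05893558] 358
side stand [ 0.57236321 -0.2338623   0.05413134] [ 0.59991629 -0.1720623   0.06195018] [ 0.5854948  -0.20016114  0.05848859] 201
```

View pics/c0.png

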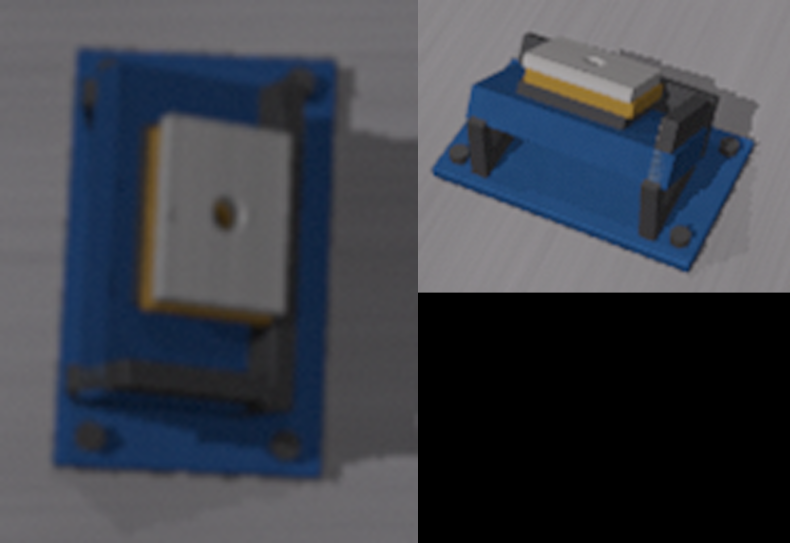

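```bash
cat > bed.py <<'E'
from h import *
t=dict(np.load("top0.npz")); s=dict(np.load("side0.npz")); P=pts(t); Q=pts(s)
hsv=cv2.cvtColor(t["pixels"],cv2.COLOR_RGB2HSV); hs=cv2.cvtColor(s["pixels"],cv2.COLOR_RGB2HSV)
def blue(h): return ((h[...,0]>100)&(h[...,0]<125)&(h[...,1]>130)).astype(np.uint8)
b=blue(hsv); b[:,:270]=0;b[:,370:]=0;b[:180]=0;b[310:]=0
m=(b>0)&(P[...,2]<.02)
uv=np.argwhere(b>0); 
w=np.array([onplane(t,u+0.,v+0.,[0,0,.010],[0,0,1])[:2] for v,u in uv if m[v,u]],np.float32)*1000
print("base rect",cv2.minAreaRect(w))
# plate-top
br=(hsv[...,1]<40)&(hsv[...,2]>100); br[:,:300]=0;br[:,345:]=0;br[:205]=0;br[260:]=0; br&=P[...,2]>.07
p=P[br]; c=np.median(p,0); 
A=np.c_[p[:,:2],np.ones(len(p))]
for _ in range(3):
    k=np.linalg.lstsq(A,p[:,2],rcond=None)[0]; r=abs(A@k-p[:,2]); A=A[r<.005]; p=p[r<.005]
n=np.array([-k[0],-k[1],1]); n/=np.linalg.norm(n); print("plate n",n,"tilt",np.degrees(np.arccos(n[2])),"yaw",np.degrees(np.arctan2(n[0],-n[1])),"c",p.mean(0),len(p))
E
python3 bed.py
```

```text
base rect ((536.0870971679688, 55.14977264404297), (121.87924194335938, 197.09088134765625), 86.48025512695312)
plate n [ 0.51776669 -0.06480159  0.85306413] tilt 31.453478299349012 yaw 82.86618472222636 c [0.54878132 0.05796917 0.09829826] 37
```

```bash
cat >> bed.py <<'E'
print("----")
yaw=np.radians(-3.5); ex=np.array([np.cos(yaw),np.sin(yaw),0]); hy=np.array([-np.sin(yaw),np.cos(yaw),0])
ey=hy*np.cos(np.pi/6)+np.array([0,0,.5]); ez=np.cross(ex,ey); B=np.c_[ex,ey,ez]
g0=np.array([.53,.055,0])
for nm,X,H,I in(("top",P,hsv,t),("side",Q,hs,s)):
    L=(X-g0)@B*1000
    reg=(abs(X[...,0]-.54)<.11)&(abs(X[...,1]-.055)<.08)&(X[...,2]>.03)
    S,V,h=H[...,1],H[...,2],H[...,0]
    gm=reg&(S<60)&(V>95)
    z=L[gm][:,2]; print(nm,"bright",gm.sum(),"z med",np.median(z),"x",np.percentile(L[gm][:,0],[1,99]),"y",np.percentile(L[gm][:,1],[1,99]))
    bl=reg&(blue(H)>0); z=L[bl][:,2]; hist=np.histogram(z,np.arange(0,90,2)); i=hist[0].argmax(); zf=np.median(z[abs(z-hist[1][i]-1)<3]); print(" face z",zf, hist[0][max(0,i-4):i+5])
    dk=reg&(S<90)&(V<80)&(L[...,2]>zf+14)
    d=L[dk]; 
    a=d[d[:,1]>-15]; print(" stop-ish",len(a),a.min(0).round(1),a.max(0).round(1),"x hist",np.histogram(a[:,0],np.arange(-80,90,5))[0])
    print(" z hist",np.histogram(d[:,2]-zf,np.arange(14,40,2))[0])
    print(" y hist",np.histogram(d[:,1],np.arange(-50,70,5))[0])
E
python3 bed.py | sed -n '/----/,$p'
```

```text
----
top bright 1129 z med 84.24157403786157 x [-23.48189389  50.78130332] y [ 5.82802877 63.83473071]
 face z 54.39067516883851 [ 29  51 109 401 463 144  14   0   0]
 stop-ish 664 [-67.4  -9.8  68.5] [81.7 76.1 87.6] x hist [  0   0  20 121 121  42  16  19  22  18  50   9   7   8   8   7  10   9
   9  18  12   8   8   7   9   8   9  14  20  15  18  17   5]
 z hist [ 19  28  92 230 214  57   9   9   4   2   0   0]
 y hist [  0   0   0   0   0   0   0   0 117 141 110  19  21  20  23  28  23  25
  19  18  18  17  18]
side bright 699 z med 84.24370177913403 x [-26.63364566  80.10879793] y [-1.07081174 64.3054412 ]
 face z 54.490779058668444 [ 90  96  84 119 311   2   0   0   0]
 stop-ish 289 [-69.4  -8.   68.5] [78.9 76.  81.6] x hist [ 0  0 58 51 52 16 12 13 15 15 28  0  0  0  0  0  0  0  0  0  0  0  0  0
  0  0  0  0  1  7  9 12  0]
 z hist [33 32 36 91 84  8  5  0  0  0  0  0]
 y hist [ 0  0  0  0  0  0  0  0  9 44 71  9 12  9  8 10  8 11 14  9 14  8  7]
```

```bash
cat >> bed.py <<'E'
print("====")
zf=54.45
def L2(I,u,v,z): # bed-guess xy (mm) on plane z above face
    return ((onplane(I,u,v,g0+B@np.array([0,0,(zf+z)/1000]),B[:,2])-g0)@B*1000)[:2]
for nm,X,H,I in(("top",P,hsv,t),("side",Q,hs,s)):
    L=(X-g0)@B*1000; L[...,2]-=zf
    S,V=H[...,1],H[...,2]
    reg=(abs(X[...,0]-.54)<.11)&(abs(X[...,1]-.055)<.08)&(abs(L[...,2]-22)<3.5)&(S<100)&(V<85)
    K=np.array([L2(I,u,v,22) for v,u in np.argwhere(reg)])
    st=K[(K[:,1]>12)&(K[:,1]<65)&(K[:,0]<-30)]; le=K[(K[:,0]>-45)&(K[:,0]<85)&(K[:,1]<12)]
    print(nm,"stop x pct",np.percentile(st[:,0],[2,50,90,95,98]).round(1),"ledge y",np.percentile(le[:,1],[2,50,90,95,98]).round(1))
    gm=(abs(X[...,0]-.54)<.11)&(abs(X[...,1]-.055)<.08)&(abs(L[...,2]-30)<4)&(S<70)&(V>90)
    gm=gm.astype(np.uint8); n,lab,stt,_=cv2.connectedComponentsWithStats(gm); k=1+stt[1:,4].argmax()
    gm=(lab==k).astype(np.uint8); fill=cv2.morphologyEx(gm,cv2.MORPH_CLOSE,np.ones((9,9),np.uint8))
    K=np.array([L2(I,u,v,30) for v,u in np.argwhere(gm)],np.float32); print(" plate",cv2.minAreaRect(K))
    er=cv2.erode(fill,np.ones((5,5)))
    hl=np.argwhere((er>0)&(gm==0)); 
    if len(hl): print(" hole px",hl.mean(0)[::-1],len(hl),L2(I,*hl.mean(0)[::-1],30))
E
python3 bed.py | sed -n '/====/,$p'
```

```text
====
top stop x pct [-65.1 -59.3 -54.9 -54.3 -54. ] ledge y [-8.2 -4.   2.7  3.8  5.3]
 plate ((13.629749298095703, 35.061256408691406), (62.57971954345703, 78.38076782226562), 89.98400115966797)
 hole px [322.95652174 230.17391304] 69 [14.3193608  35.41863207]
side stop x pct [-68.3 -61.3 -55.4 -54.6 -54.2] ledge y [-10.1   2.4   8.9  10.5  10.8]
 plate ((12.149591445922852, 37.93397521972656), (82.19832611083984, 73.05630493164062), 0.21816079318523407)
 hole px [316. 233.] 1 [11.81006313 36.08502486]
```

```bash
cat > plan.py <<'E'
from h import *
yaw=np.radians(-3.5); ex=np.array([np.cos(yaw),np.sin(yaw),0]); hy=np.array([-np.sin(yaw),np.cos(yaw),0])
ey=hy*np.cos(np.pi/6)+np.array([0,0,.5]); ez=np.cross(ex,ey); B=np.c_[ex,ey,ez]
O=np.array([.53,.055,0])+B@np.array([-13.5,29.8,54.45])/1000
RT=np.c_[ey,ex,-ez]
def cur():
    o=get_obs(); return o["tool_pos"],R.from_euler('xyz',o["orientation"],degrees=True),o
def delta(p,Rt=RT):
    q,r,o=cur(); return ((p-q)*1000).round(1),(R.from_matrix(Rt)*r.inv()).as_rotvec(degrees=True).round(2)
def bed(x,y,z): return O+B@np.array([x,y,z])/1000
def inbed(p): return ((p-O)@B*1000).round(1)
E
python3 - <<'E'
from plan import *
print("O",O,"B",B.round(4).tolist()); print(delta(bed(100,0,80))); print(delta(bed(100,0,4)))
E
```

```text
O [0.51643865 0.05440936 0.06205508] B [[0.9981, 0.0529, -0.0305], [-0.061, 0.8644, -0.4991], [0.0, 0.5, 0.866]]
(array([408.8, 651. , -94.4]), array([ 29.85,   3.71, -20.7 ]))
(array([ 411.2,  689. , -160.2]), array([ 29.85,   3.71, -20.7 ]))
```

```bash
python3 -m pendant '[[[20,35,0,0,0,-3],[50,85,0,3,0,-6],[80,135,0,8,1,-9],[112,180,0,13,2,-12],[142,230,0,18,2,-15],[173,280,0,23,3,-18],[204,330,0,28,3.7,-20.7],[235,380,0,29.85,3.7,-20.7],[266,430,0,29.85,3.7,-20.7],[297,480,0,29.85,3.7,-20.7]]]' 1
python3 -c "
from plan import *
print(delta(bed(100,0,80)),delta(bed(100,0,4)))"
```

```text
clock: 1.35
tool_pos: [0.5028, -0.1615, 0.2261]
orientation: [-180.0, -29.9, 86.4]
force: [0.5, -1.2, 0.6]
opening: 0.0009
(array([111. , 169.9, -94.8]), array([ 0.07, -0.03,  0.04])) (array([ 113.4,  207.8, -160.6]), array([ 0.07, -0.03,  0.04]))
```

```bash
python3 -m pendant '[[[35,55,0,0,0,0],[75,110,-20,0,0,0],[111,165,-60,0,0,0],[111,170,-95,0,0,0],[112,188,-127,0,0,0],[113,203,-153,0,0,0],[113.4,207.8,-160.6,0,0,0],[113.4,207.8,-160.6,0,0,0]]]'
python3 - <<'E'
from plan import *
q,r,o=cur(); print(inbed(q),delta(bed(60,0,4)),o["force"]@B)
s=snap("wrist"); save(s,"w1.png")
a=snap("top"); save(a,"t1.png",(260,170,380,310),4)
E
```

```text
clock: 2.35
tool_pos: [0.6154, 0.0446, 0.0659]
orientation: [-180.0, -29.9, 86.5]
force: [0.6, -0.4, 0.6]
opening: 0.0006
[99.4 -1.3  5.2] (array([-39.2,   4.1,  -0.3]), array([ 0.1 , -0.03, -0.03])) [0.65404334 0.03027771 0.6835388 ]
```

View pics/w1.png

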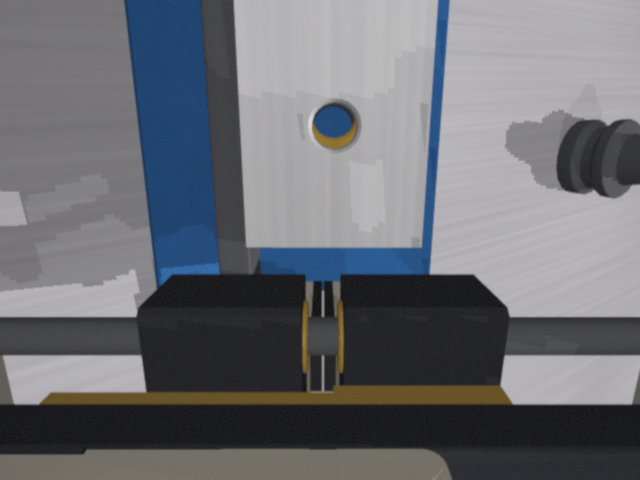

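```bash
python3 -m pendant '[[[-8,1.5,0,0,0,0],[-16,2,0,0,0,0],[-21,2.5,0,0,0,0],[-25,2.7,-0.5,0,0,0],[-29,3,-0.5,0,0,0],[-33,3.2,-0.5,0,0,0],[-37,3.5,-0.5,0,0,0],[-40,3.7,-0.5,0,0,0],[-43,4,-0.5,0,0,0]]]'
python3 - <<'E'
from plan import *
q,r,o=cur(); print(inbed(q),o["force"]@B)
E
```

```text
clock: 3.58
tool_pos: [0.5747, 0.0481, 0.0665]
orientation: [179.7, -29.9, 86.6]
force: [5.9, -2.7, 2.9]
opening: 0.0007
[58.5 -0.2  5.2] [ 6.10182017 -0.60432525  3.65849419]
```

```bash
python3 -m pendant '[[[-3,0.2,0,0,0,0],[-6,0.4,0,0,0,0],[-8,0.5,0,0,0,0],[-8,0.5,0,0,0,0]]]'
python3 - <<'E'
from plan import *
q,r,o=cur(); print(inbed(q),o["force"]@B)
s=snap("wrist"); save(s,"w2.png")
E
```

```text
clock: 4.08
tool_pos: [0.5691, 0.0483, 0.0667]
orientation: [179.4, -29.8, 86.7]
force: [11.6, -1.8, -1.6]
opening: 0.0005
[52.9 -0.2  5.5] [11.70880564 -1.73479695 -0.8802907 ]
```

View pics/w2.png

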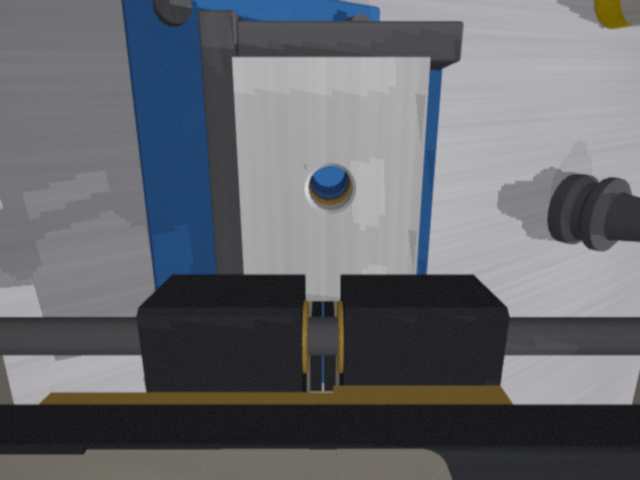

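```bash
python3 -m pendant '[[[-2,0.1,0,0,0,0],[-4,0.2,0,0,0,0],[-4,0.2,0,0,0,0]]]'
python3 - <<'E'
from plan import *
q,r,o=cur(); print(inbed(q),o["force"]@B)
E
```

```text
clock: 4.5
tool_pos: [0.5691, 0.0477, 0.0679]
orientation: [178.9, -29.8, 86.8]
force: [20.7, -3.2, -1.6]
opening: 0.0002
[52.9 -0.1  6.8] [20.81204343 -2.45727294 -0.45292481]
```

```bash
python3 -m pendant '[[[12,-0.7,0,0,0,0],[22,-1.2,0,0,0,0],[21,-12,20,0,0,0],[21,-23,39,0,0,0],[-10,0,50,0,0,0],[-41,42,72,0,0,0],[-41,42,72,0,0,0]]]'
python3 - <<'E'
from plan import *
q,r,o=cur(); print(inbed(q),o["force"]@B,delta(bed(0,70,45)),delta(bed(0,70,4)),delta(bed(0,56,4)))
s=snap("wrist"); save(s,"w3.png")
E
```

```text
clock: 5.38
tool_pos: [0.5177, 0.0936, 0.1392]
orientation: [179.9, -30.0, 86.7]
force: [1.4, -0.2, -0.1]
opening: 0.0003
[-1.1 72.5 47.2] [ 1.36331942 -0.08989839 -0.01273143] (array([ 1. , -1.1, -3.1]), array([ 0.03,  0.07, -0.17])) (array([  2.3,  19.3, -38.6]), array([ 0.03,  0.07, -0.17])) (array([  1.6,   7.2, -45.6]), array([ 0.03,  0.07, -0.17]))
```

View pics/w3.png

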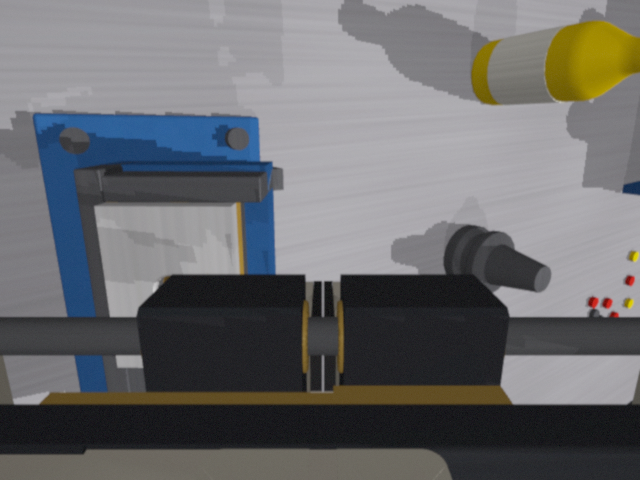

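```bash
python3 -m pendant '[[[1,10,-20,0,0,0],[2.3,19.3,-38.6,0,0,0],[2.1,16,-40.6,0,0,0],[1.8,11,-43.4,0,0,0],[1.6,7.2,-45.6,0,0,0],[1.4,4.6,-47.1,0,0,0],[1.2,2,-48.6,0,0,0],[1.2,2,-48.6,0,0,0]]]'
python3 - <<'E'
from plan import *
q,r,o=cur(); print(inbed(q),o["force"]@B)
E
```

```text
clock: 6.42
tool_pos: [0.5212, 0.0946, 0.0901]
orientation: [179.9, -30.1, 86.6]
force: [-1.0, 5.4, 5.9]
opening: 0.0004
[ 2.3 49.1  4.1] [-1.3592309   7.61331231  2.44458081]
```

```bash
python3 -m pendant '[[[-0.1,-2.6,-1.5,0,0,0],[-0.2,-4.3,-2.5,0,0,0],[-0.2,-4.3,-2.5,0,0,0]]]'
python3 - <<'E'
from plan import *
q,r,o=cur(); print(inbed(q),o["force"]@B)
E
python3 -m pendant '[[[-0.2,-2.6,-1.5,0,0,0],[-0.2,-4.3,-2.5,0,0,0],[-0.2,-4.3,-2.5,0,0,0]]]'
python3 - <<'E'
from plan import *
q,r,o=cur(); print(inbed(q),o["force"]@B)
s=snap("wrist"); save(s,"w4.png")
E
```

```text
clock: 6.8
tool_pos: [0.5212, 0.0943, 0.09]
orientation: [179.8, -30.4, 86.6]
force: [-3.9, 20.6, 19.0]
opening: 0.0005
[ 2.4 48.7  4.2] [-5.13268386 27.06857879  6.26601562]
clock: 7.18
tool_pos: [0.5213, 0.094, 0.09]
orientation: [179.8, -30.8, 86.7]
force: [-7.4, 34.7, 34.1]
opening: 0.0005
[ 2.4 48.5  4.3] [-9.50900214 46.65770612 12.47541684]
```

View pics/w4.png

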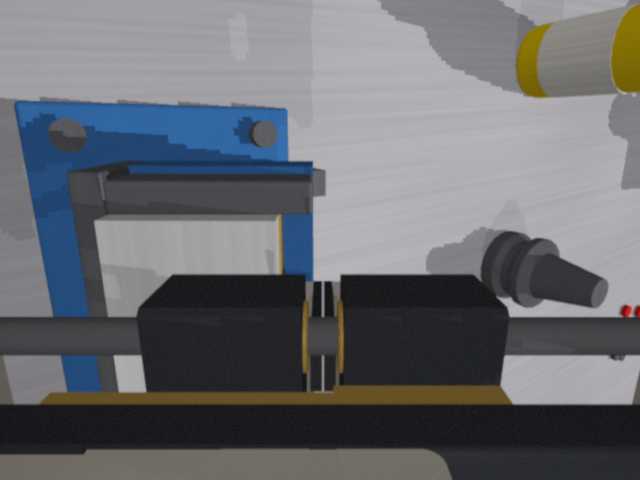

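```bash
python3 -m pendant '[[[1,14,8,0,0,0],[1.3,24,14,0,0,0],[0,10,35,0,0,0],[0,-3,56,0,0,0],[35,-30,45,0,0,0],[70,-56,28,0,0,0],[70,-56,28,0,0,0]]]'
python3 - <<'E'
from plan import *
s=snap("wrist"); save(s,"w5.png"); np.savez("w5.npz",**s)
q,r,o=cur(); print(inbed(q),o["force"]@B,delta(bed(68,0,4)),inbed(s["pose"][:3,3]))
E
```

```text
clock: 8.1
tool_pos: [0.591, 0.0267, 0.109]
orientation: [-179.8, -29.8, 86.3]
force: [-0.6, 0.6, 0.5]
opening: 0.0004
[75.2  4.7 52.5] [ 0.00880736 -0.04537535  0.01798278] (array([ -6. ,  20.6, -44.4]), array([ 0.12, -0.18,  0.1 ])) [  6.    3.2 210.8]
```

View pics/w5.png

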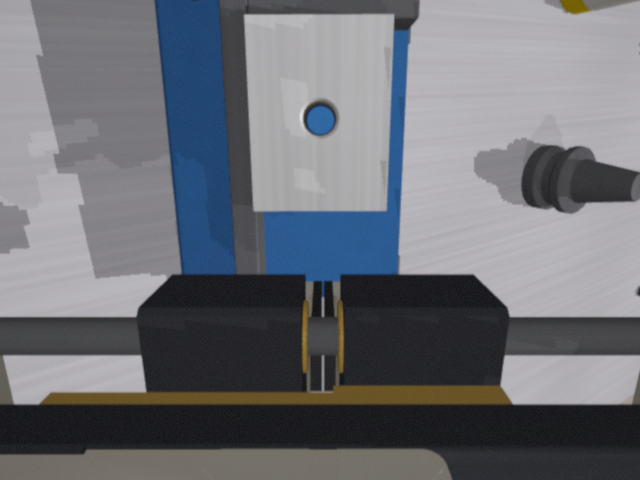

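```bash
python3 -m pendant '[[[-3,10,-21,0,0,0],[-6,20.6,-43.4,0,0,0],[-12,21,-43.4,0,0,0],[-18,21.3,-43.4,0,0,0],[-22,21.6,-43.4,0,0,0],[-25,21.7,-43.4,0,0,0],[-28,21.8,-43.4,0,0,0],[-28,21.8,-43.4,0,0,0]]]'
python3 - <<'E'
from plan import *
q,r,o=cur(); print(inbed(q),o["force"]@B)
E
```

```text
clock: 9.15
tool_pos: [0.5691, 0.0494, 0.0713]
orientation: [179.1, -29.8, 86.7]
force: [14.6, -1.8, -0.5]
opening: 0.0005
[52.9  3.1  8.9] [14.68704843 -1.03232087  0.07307373]
```

```bash
python3 -m pendant '[[[12,-0.7,0,0,0,0],[22,-1.2,0,0,0,0],[21,-12,20,0,0,0],[21,-23,39,0,0,0],[21,-23,39,0,0,0]]]'
cat > hole.py <<'E'
from plan import *
def hole(s,zc=30,save_=None):
    H=cv2.cvtColor(s["pixels"],cv2.COLOR_RGB2HSV); g=((H[...,1]<60)&(H[...,2]>90)).astype(np.uint8)
    u,v=proj(s,bed(0,0,zc)); best=None
    cs,h=cv2.findContours(1-g,cv2.RETR_LIST,cv2.CHAIN_APPROX_NONE)
    for c in cs:
        a=cv2.contourArea(c); (x,y),r=cv2.minEnclosingCircle(c)
        if a>150 and a>.6*np.pi*r*r and np.hypot(x-u,y-v)<60:
            d=np.hypot(x-u,y-v)
            if best is None or d<best[0]: best=(d,c,a)
    m=cv2.moments(best[1]); x,y=m['m10']/m['m00'],m['m01']/m['m00']
    p=onplane(s,x,y,bed(0,0,zc),B[:,2]); dia=2*np.sqrt(best[2]/np.pi)/s["fx"]*np.linalg.norm(p-s["pose"][:3,3])*1000
    print("hole px",round(x,1),round(y,1),"dia",round(dia,1),"bed",inbed(p),p.round(4)); return p
E
python3 - <<'E'
from hole import *
s=snap("wrist"); np.savez("w6.npz",**s); save(s,"w6.png")
q,r,o=cur(); print(inbed(q),o["orientation"]); hole(s); hole(dict(np.load("w5.npz")))
P=pts(s); 
L=(P-O)@B*1000
p=L[20:200,260:300][(abs(L[20:200,260:300,2]-30)<6)]; print("plate z",np.median(p[:,2]))
t=snap("top"); hole(t)
# pin via rays
t0=dict(np.load("top0.npz")); s0=dict(np.load("side0.npz"))
res=[]
for I,w in((t0,(440,180,470,215)),(s0,(320,138,345,172))):
    H=cv2.cvtColor(I["pixels"],cv2.COLOR_RGB2HSV); m=((H[...,0]<10)|(H[...,0]>170))&(H[...,1]>140)&(H[...,2]>60)
    k=np.zeros_like(m); k[w[1]:w[3],w[0]:w[2]]=1; m&=k
    a=np.argwhere(m)[:,::-1]; c=a.mean(0); print("px",c,len(a),a.min(0),a.max(0)); res.append(ray(I,*c))
(o1,d1),(o2,d2)=res
tt=np.linalg.lstsq(np.c_[d1,-d2],o2-o1,rcond=None)[0]; print("pin mid",o1+d1*tt[0],o2+d2*tt[1])
print("on z=.08",[ (o+d*((.08-o[2])/d[2])).round(4) for o,d in res])
E
```

```text
clock: 9.78
tool_pos: [0.5841, 0.027, 0.1086]
orientation: [179.9, -29.9, 86.6]
force: [-0.4, 0.4, -0.3]
opening: 0.0005
[68.5  3.1 50.8] [179.96575778 -29.92589654  86.49549884]
hole px 320.9 133.8 dia 13.9 bed [ 2.   1.6 30. ] [0.5176 0.0407 0.0888]
hole px 319.5 117.9 dia 14.1 bed [ 2.3  1.6 30. ] [0.5179 0.0407 0.0888]
plate z 29.05989110714847Traceback (most recent call last):
  File "<stdin>", line 7, in <module>
  File "hole.py", line 11, in hole
    m=cv2.moments(best[1]); x,y=m['m10']/m['m00'],m['m01']/m['m00']
                  ~~~~^^^
TypeError: 'NoneType' object is not subscriptable
```

Run:
```python
from plan import *
t0=dict(np.load("top0.npz")); s0=dict(np.load("side0.npz"))
res=[]
for I,w in((t0,(440,180,470,215)),(s0,(320,138,345,172))):
    H=cv2.cvtColor(I["pixels"],cv2.COLOR_RGB2HSV); m=((H[...,0]<10)|(H[...,0]>170))&(H[...,1]>140)&(H[...,2]>60)
    k=np.zeros_like(m); k[w[1]:w[3],w[0]:w[2]]=1; m&=k
    a=np.argwhere(m)[:,::-1]; c=a.mean(0); print("px",c,len(a),a.min(0),a.max(0)); res.append(ray(I,*c))
(o1,d1),(o2,d2)=res
tt=np.linalg.lstsq(np.c_[d1,-d2],o2-o1,rcond=None)[0]; print("pin mid",o1+d1*tt[0],o2+d2*tt[1])
print("on z=.08",[ (o+d*((.08-o[2])/d[2])).round(4) for o,d in res])
RV=np.c_[hy,ex,[0,0,-1]]; p=np.array([.603,-.205,0])
# put wrist cam above: view pose with TCP at z .2
print(delta(p+[0,0,.2],RV))
```

```text
px [456.23448276 195.57241379] 145 [449 189] [463 202]
px [332.22727273 154.90909091] 154 [328 145] [336 165]
pin mid [ 0.60781401 -0.2068512   0.07731865] [ 0.60393522 -0.20761242  0.07651918]
on z=.08 [array([ 0.6071, -0.2062,  0.08  ]), array([ 0.6023, -0.2032,  0.08  ])]
(array([  20. , -232.9,   93. ]), array([-2.988e+01,  1.800e+00,  2.000e-02]))
```

```bash
python3 -m pendant '[[[10,-20,20,0,0,0],[25,-60,45,-5,0.3,0],[40,-105,70,-13,0.8,0],[55,-150,90,-21,1.3,0],[68,-195,93,-29,1.8,0],[76,-232.9,93,-29.9,1.8,0],[76,-232.9,93,-29.9,1.8,0],[76,-232.9,93,-29.9,1.8,0]]]' -1
python3 - <<'E'
from plan import *
s=snap("wrist"); save(s,"w7.png"); np.savez("w7.npz",**s)
q,r,o=cur(); print(q,o["orientation"],s["pose"][:3,3])
I=s; P=pts(s)
H=cv2.cvtColor(I["pixels"],cv2.COLOR_RGB2HSV); m=((H[...,0]<10)|(H[...,0]>170))&(H[...,1]>140)&(H[...,2]>60)
n,lab,st,ce=cv2.connectedComponentsWithStats(m.astype(np.uint8))
for k in range(1,n):
    if st[k,4]>150: print(st[k],ce[k],np.percentile(P[lab==k],[5,50,95],axis=0).round(4).tolist(),onplane(s,*ce[k],[0,0,.102],[0,0,1]))
E
```

```text
clock: 10.88
tool_pos: [0.6588, -0.2047, 0.1992]
orientation: [-179.9, -0.0, 86.5]
force: [0.3, -0.2, 0.7]
opening: 0.075
[ 0.65900119 -0.20455501  0.19965573] [-1.79970488e+02  9.18786425e-03  8.65267639e+01] [ 0.58873296 -0.20137991  0.35728088]
[303 137  34  35 898] [319.21269488 153.83964365] [[0.5963, -0.2126, 0.0973], [0.6046, -0.2042, 0.1018], [0.6132, -0.1959, 0.103]] [ 0.60459982 -0.20419467  0.102     ]
```

View pics/w7.png

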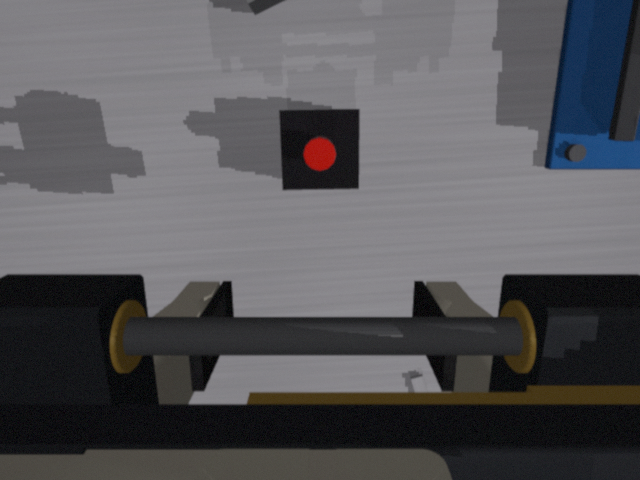

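```bash
python3 -m pendant '[[[-30,0,0,0,0,0],[-54.4,0.4,-20,0,0,0],[-54.4,0.4,-70,0,0,0],[-54.4,0.4,-110,0,0,0],[-54.4,0.4,-130,0,0,0],[-54.4,0.4,-133.7,0,0,0],[-54.4,0.4,-133.7,0,0,0]]]'
python3 -c "
from plan import *
print(delta(np.array([.6046,-.2042,.066])))"
```

```text
clock: 11.8
tool_pos: [0.6054, -0.2046, 0.0674]
orientation: [179.9, 0.0, 86.5]
force: [0.5, 0.1, -0.3]
opening: 0.0874
(array([-0.8,  0.4, -1.4]), array([30.  , -1.74, -0.03]))
```

Close, then lift.

```bash
python3 -m pendant '[[[-0.8,0.4,-1.4,0,0,0],[-0.8,0.4,-1.4,0,0,0],[-0.8,0.4,-1.4,0,0,0],[-0.8,0.4,-1.4,0,0,0],[-0.8,0.4,-1.4,0,0,0],[-0.8,0.4,-1.4,0,0,0],[-0.8,0.4,-1.4,0,0,0]]]' 1
python3 -m pendant '[[[-0.8,0.4,-1.4,0,0,0],[-0.8,0.4,2,0,0,0],[-0.8,0.4,20,0,0,0],[-0.8,0.4,60,0,0,0],[-0.8,0.4,100,0,0,0],[-0.8,0.4,130,0,0,0],[-0.8,0.4,130,0,0,0]]]'
python3 - <<'E'
from plan import *
q,r,o=cur(); print(q,o["orientation"],o["opening"],o["force"])
# tip 74 below grip centre; grip centre vs TCP: grasped with TCP z=.066 and centre .080 -> centre 14mm behind TCP => tip 60mm ahead of TCP
h=bed(2.1,1.6,30)
print(inbed(h)); 
for d in (40,10,): print(d,delta(h+ez*(.060+d/1000)))
for n in("side","top"):
    s=snap(n); np.savez(n+"8.npz",**s); print(proj(s,q))
s=snap("wrist"); save(s,"w8.png"); np.savez("w8.npz",**s)
E
```

```text
clock: 12.68
tool_pos: [0.6041, -0.2045, 0.0653]
orientation: [180.0, 0.0, 86.5]
force: [1.2, 0.7, -0.6]
opening: 0.0233
clock: 13.55
tool_pos: [0.6045, -0.2044, 0.1995]
orientation: [179.6, 0.1, 86.5]
force: [-0.0, 0.6, -1.5]
opening: 0.0197
[ 0.60453459 -0.20441306  0.19952704] [1.79648963e+02 7.50457194e-02 8.65338358e+01] 0.01973090054254106 [-0.04416102  0.58085952 -1.53829429]
[ 2.1  1.6 30. ]
40 (array([-89.9, 195.2, -24.1]), array([30.04, -1.48,  0.06]))
10 (array([-89. , 210.2, -50.1]), array([30.04, -1.48,  0.06]))
[332.85403641 105.95283698]
[472.39445105 178.80416874]
```

View pics/w8.png

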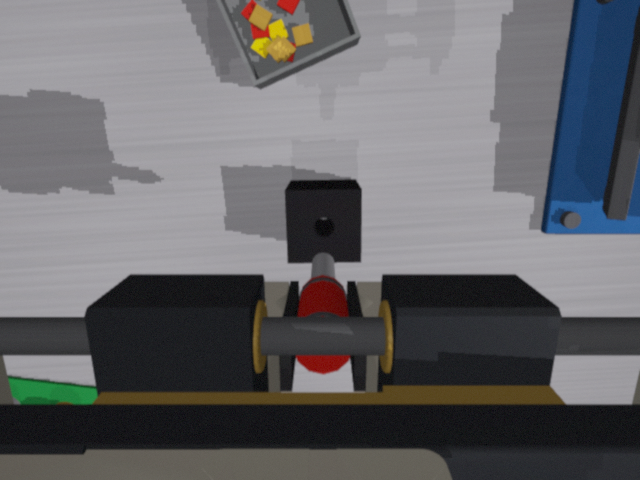

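Run:
```python
from plan import *
s=dict(np.load("w8.npz")); q,r,o=cur(); T=r.as_matrix()
for k in(50,56,60,64): print(k,proj(s,q+T[:,2]*k/1000))
H=cv2.cvtColor(s["pixels"],cv2.COLOR_RGB2HSV)
for v in range(248,276,2): print(v,[tuple(H[v,u,1:]) for u in range(308,340,3)] if v%4==0 else '')
```

```text
50 [324.08523098 261.43667461]
56 [324.03768582 257.9544503 ]
60 [324.00732021 255.73046194]
64 [323.97795794 253.57995917]
248 [(np.uint8(8), np.uint8(33)), (np.uint8(33), np.uint8(31)), (np.uint8(16), np.uint8(31)), (np.uint8(34), np.uint8(38)), (np.uint8(9), np.uint8(30)), (np.uint8(15), np.uint8(34)), (np.uint8(38), np.uint8(34)), (np.uint8(40), np.uint8(32)), (np.uint8(41), np.uint8(37)), (np.uint8(41), np.uint8(37)), (np.uint8(16), np.uint8(32))]
250 
252 [(np.uint8(9), np.uint8(28)), (np.uint8(41), np.uint8(37)), (np.uint8(8), np.uint8(32)), (np.uint8(21), np.uint8(37)), (np.uint8(15), np.uint8(50)), (np.uint8(18), np.uint8(57)), (np.uint8(27), np.uint8(48)), (np.uint8(21), np.uint8(37)), (np.uint8(29), np.uint8(35)), (np.uint8(43), np.uint8(30)), (np.uint8(45), np.uint8(34))]
254 
256 [(np.uint8(29), np.uint8(35)), (np.uint8(45), np.uint8(34)), (np.uint8(22), np.uint8(59)), (np.uint8(6), np.uint8(86)), (np.uint8(9), np.uint8(87)), (np.uint8(12), np.uint8(84)), (np.uint8(14), np.uint8(88)), (np.uint8(11), np.uint8(97)), (np.uint8(13), np.uint8(58)), (np.uint8(29), np.uint8(35)
[... 683 characters left out ...]
int8(6), np.uint8(164))]
266 
268 [(np.uint8(8), np.uint8(163)), (np.uint8(9), np.uint8(135)), (np.uint8(9), np.uint8(83)), (np.uint8(9), np.uint8(86)), (np.uint8(9), np.uint8(87)), (np.uint8(6), np.uint8(81)), (np.uint8(6), np.uint8(83)), (np.uint8(5), np.uint8(96)), (np.uint8(12), np.uint8(106)), (np.uint8(6), np.uint8(159)), (np.uint8(6), np.uint8(165))]
270 
272 [(np.uint8(9), np.uint8(166)), (np.uint8(9), np.uint8(119)), (np.uint8(9), np.uint8(82)), (np.uint8(3), np.uint8(86)), (np.uint8(11), np.uint8(89)), (np.uint8(18), np.uint8(86)), (np.uint8(6), np.uint8(85)), (np.uint8(8), np.uint8(94)), (np.uint8(10), np.uint8(105)), (np.uint8(8), np.uint8(157)), (np.uint8(6), np.uint8(164))]
274
```

```bash
python3 -m pendant '[[[-10,25,15,3,-0.1,0],[-30,65,15,9,-0.4,0],[-50,105,15,16,-0.7,0],[-70,145,10,23,-1.1,0],[-83,178,0,29,-1.4,0],[-89.9,195.2,-12,30,-1.5,0],[-89.9,195.2,-24,30,-1.5,0],[-89.9,195.2,-24,30,-1.5,0]]]'
python3 - <<'E'
from hole import *
s=snap("wrist"); np.savez("w9.npz",**s); save(s,"w9.png",(200,140,440,400),3 if False else 2)
h=bed(2.1,1.6,30); q,r,o=cur(); print(inbed(q),o["orientation"],o["force"]@B,r.as_matrix()[:,2]@B)
print(delta(h+ez*.068),delta(h+ez*.06),proj(s,h),proj(s,q+r.as_matrix()[:,2]*.06))
E
```

```text
clock: 14.7
tool_pos: [0.513, -0.0091, 0.17]
orientation: [-179.5, -29.9, 86.4]
force: [-0.3, 0.4, -1.0]
opening: 0.0197
[  0.9  -0.7 125.9] [-179.60648971  -29.90400762   86.42966875] [ 0.51576059 -0.16424919 -1.22832779] [-0.00625603 -0.00166837 -0.99997904]
(array([  2.1,  15.9, -23. ]), array([ 0.07, -0.35, -0.13])) (array([  2.4,  19.9, -29.9]), array([ 0.07, -0.35, -0.13])) [328.09694299 243.27280843] [324.53376413 257.90223733]
```

View pics/w9.png

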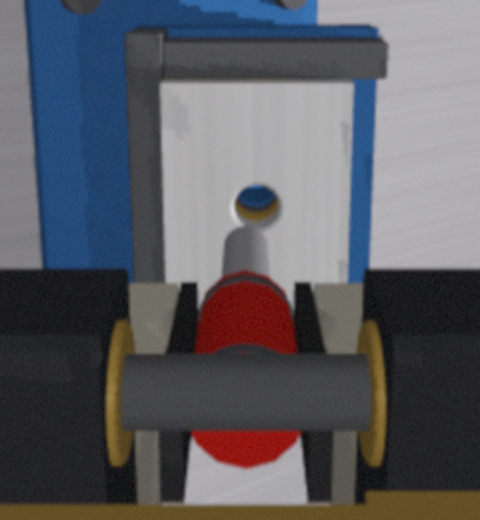

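```bash
python3 -m pendant '[[[1,8,-11,0,-0.3,-0.1],[2.1,15.9,-23,0.07,-0.35,-0.13],[2.3,17.9,-26.5,0.07,-0.35,-0.13],[2.3,17.9,-26.5,0.07,-0.35,-0.13],[2.3,17.9,-26.5,0.07,-0.35,-0.13]]]'
python3 - <<'E'
from hole import *
s=snap("wrist"); save(s,"w10.png",(250,180,400,300),4)
h=bed(2.1,1.6,30); q,r,o=cur(); print(inbed(q),o["force"]@B,r.as_matrix()[:,2]@B)
print(delta(h+ez*.06),delta(h+ez*.04),delta(h+ez*.008),proj(s,h),proj(s,q+r.as_matrix()[:,2]*.06))
E
```

```text
clock: 15.38
tool_pos: [0.516, 0.0089, 0.1451]
orientation: [179.9, -30.1, 86.5]
force: [0.3, 0.7, -1.2]
opening: 0.0197
[ 2.3  2.2 94.7] [ 0.68800561  0.05544622 -0.0869014 ] [ 0.00210162  0.00132316 -0.99999692]
(array([-0.1,  1.9, -4.4]), array([-0.07,  0.11,  0.05])) (array([  0.5,  11.9, -21.7]), array([-0.07,  0.11,  0.05])) (array([  1.5,  27.8, -49.4]), array([-0.07,  0.11,  0.05])) [322.70421136 253.60966116] [323.90980286 256.7664289 ]
```

View pics/w10.png

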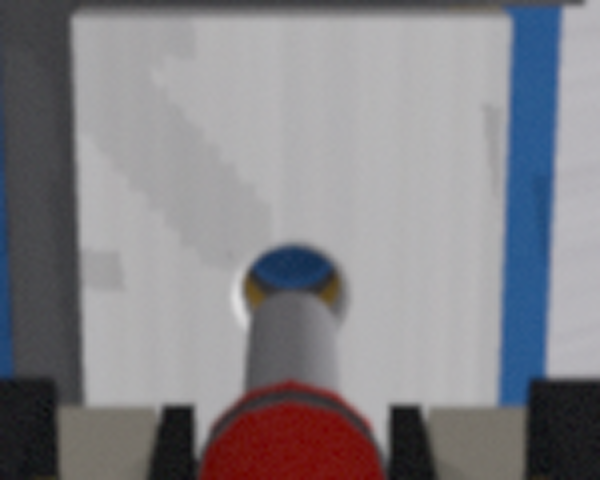

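```bash
python3 -m pendant '[[[-0.1,1.4,-3.2,0,0.1,0.05],[0.1,3.9,-7.9,0,0.1,0.05],[0.3,7,-13,0,0.1,0.05],[0.5,11.9,-21.7,0,0.1,0.05],[0.5,11.9,-21.7,0,0.1,0.05]]]'
python3 - <<'E'
from hole import *
h=bed(2.1,1.6,30); q,r,o=cur(); print(inbed(q),o["force"]@B,o["moment"],r.as_matrix()[:,2]@B)
print(delta(h+ez*.02),delta(h+ez*.010))
E
```

```text
clock: 16.05
tool_pos: [0.5156, 0.0214, 0.1222]
orientation: [-179.8, -30.1, 86.4]
force: [0.1, 0.7, -0.6]
opening: 0.0194
[ 1.2  1.5 68.6] [ 0.02973967  0.30353726 -0.81244693] [-1.85125443  0.07110961  0.01687515] [-0.00221052  0.0014976  -0.99999644]
(array([  1.5,   9.3, -16. ]), array([-0.09, -0.13, -0.02])) (array([  1.8,  14.3, -24.7]), array([-0.09, -0.13, -0.02]))
```

```bash
python3 -m pendant '[[[0.6,3,-5,0,-0.1,0],[1,6,-10.5,0,-0.1,0],[1.3,8.5,-14.8,0,-0.1,0],[1.5,11,-19,0,-0.1,0],[1.5,11,-19,0,-0.1,0]]]'
python3 - <<'E'
from hole import *
h=bed(2.1,1.6,30); q,r,o=cur(); print(inbed(q),o["force"]@B,o["moment"],r.as_matrix()[:,2]@B)
print(delta(h+ez*.008))
E
```

```text
clock: 16.68
tool_pos: [0.5175, 0.0321, 0.1038]
orientation: [180.0, -30.1, 86.5]
force: [0.2, 0.0, -0.7]
opening: 0.0192
[ 2.4  1.7 47.2] [ 0.20713285 -0.31174718 -0.59999258] [-1.89503326  0.10010197 -0.04414012] [ 3.60487711e-04  1.47045969e-03 -9.99998854e-01]
(array([-0. ,  4.6, -8. ]), array([-0.08,  0.04, -0.01]))
```

```bash
python3 -m pendant '[[[0,2,-3.5,0,0,0],[0,4,-7,0,0,0],[0,4.6,-8,0,0,0],[0,4.6,-8,0,0,0]]]'
python3 - <<'E'
from hole import *
q,r,o=cur(); print(inbed(q),o["force"]@B,o["moment"],o["opening"])
E
python3 -m pendant '[[[0,0.5,-0.9,0,0,0],[0,1,-1.8,0,0,0],[0,1,-1.8,0,0,0]]]'
python3 - <<'E'
from hole import *
q,r,o=cur(); print(inbed(q),o["force"]@B,o["moment"],o["opening"])
E
```

```text
clock: 17.18
tool_pos: [0.5177, 0.0366, 0.0961]
orientation: [179.9, -30.1, 86.5]
force: [0.1, 0.0, -0.9]
opening: 0.0195
[ 2.3  1.7 38.3] [ 0.10932442 -0.42217144 -0.82036366] [-1.85024568  0.09107571  0.02489568] 0.01954882672612375
clock: 17.55
tool_pos: [0.5177, 0.0376, 0.0943]
orientation: [179.9, -30.1, 86.5]
force: [-0.3, 0.1, -0.8]
opening: 0.019
[ 2.3  1.6 36.3] [-0.28393438 -0.31658741 -0.76446003] [-1.88622423e+00  1.24587385e-01 -5.17575330e-04] 0.019033130714038136
```

```bash
python3 -m pendant '[[[0,0.5,-0.9,0,0,0],[0,1,-1.7,0,0,0],[0,1,-1.7,0,0,0]]]'
python3 - <<'E'
from hole import *
q,r,o=cur(); print(inbed(q),o["force"]@B,o["moment"],o["opening"])
s=snap("wrist"); save(s,"w11.png",(200,160,440,400),2)
E
```

```text
clock: 17.92
tool_pos: [0.5179, 0.0379, 0.0937]
orientation: [179.8, -30.1, 86.6]
force: [-2.7, -4.0, 9.2]
opening: 0.0195
[ 2.4  1.7 35.6] [-2.45548339  1.02130976 10.01067774] [-1.36912229  1.01644923  0.54185099] 0.019467787263884186
```

```bash
python3 -m pendant '[[[0,-0.3,0.6,0,0,0],[0,-0.3,0.6,0,0,0],[0,-0.3,0.6,0,0,0],[0,-0.3,0.6,0,0,0],[0,-0.3,0.6,0,0,0],[0,-0.3,0.6,0,0,0],[0,-0.3,0.6,0,0,0]]]' -1
python3 -m pendant '[[[0,-3,5,0,0,0],[-1,-12,21,0,0,0],[-2,-30,52,0,0,0],[-2,-50,86,0,0,0],[60,-54,86,0,0,0],[90,-56,86,0,0,0],[90,-56,86,0,0,0]]]'
python3 - <<'E'
from plan import *
q,r,o=cur(); print(inbed(q),o["force"])
s=snap("wrist"); P=pts(s); L=(P-O)@B*1000
H=cv2.cvtColor(s["pixels"],cv2.COLOR_RGB2HSV); m=((H[...,0]<10)|(H[...,0]>170))&(H[...,1]>140)&(H[...,2]>60)&(abs(L[...,0])<40)&(abs(L[...,1])<40)
l=L[m]; print("grip px",m.sum(),"bed pct",np.percentile(l,[3,50,97],axis=0).round(1).tolist())
top=l[l[:,2]>np.percentile(l[:,2],97)-5]; print("top face centre",(top.min(0)+top.max(0))/2,top.mean(0))
g=(H[...,1]<60)&(H[...,2]>90)&(abs(L[...,2]-30)<5)&(abs(L[...,0])<60)&(abs(L[...,1])<50)
K=np.array([((onplane(s,u,v,bed(0,0,29.5),ez)-O)@B*1000)[:2] for v,u in np.argwhere(g)],np.float32); print("top plate",cv2.minAreaRect(K),np.median(L[g][:,2]))
# compare others
for n in("top","side"):
    a=snap(n)["pixels"].astype(int); b=np.load(n+"0.npz")["pixels"].astype(int); d=(abs(a-b).sum(-1)>60)
    for nm,w in dict(top=dict(oil=(120,280,185,330),arbor=(150,195,195,240),box=(430,255,500,320)),side=dict(oil=(290,375,345,460),arbor=(190,345,245,410),box=(378,165,428,212)))[n].items(): print(n,nm,d[w[1]:w[3],w[0]:w[2]].mean().round(3))
E
```

```text
clock: 18.85
tool_pos: [0.5177, 0.0383, 0.0932]
orientation: [179.9, -30.1, 86.5]
force: [0.3, -0.2, 0.0]
opening: 0.0838
clock: 19.73
tool_pos: [0.6092, -0.0186, 0.1796]
orientation: [179.9, -30.1, 86.5]
force: [0.2, 0.2, -0.2]
opening: 0.0876
[ 97.    0.5 135.4] [ 0.18268058  0.22616577 -0.23951362]
grip px 1263 bed pct [[-5.1, -7.6, 69.1], [3.4, 0.5, 73.0], [12.3, 8.6, 74.3]]
top face centre [ 10.04210698   0.27292572 181.5790283 ] [ 3.31002935  0.41316636 73.70278839]
top plate ((2.3801193237304688, 1.4460411071777344), (79.10835266113281, 59.88706970214844), 0.010105702094733715) 29.04370903896159
top oil 0.993
top arbor 0.729
top box 0.549
side oil 0.0
side arbor 0.0
side box 0.055
```

Run:
```python
from h import *
for I in (dict(np.load("side0.npz")),snap("side")):
    P=pts(I); m=(P[...,2]>.026)&(P[...,2]<.038)&(abs(P[...,0]-.47)<.1)&(P[...,1]<-.12)&(P[...,1]>-.32)&(P[...,0]<.55)
    print(m.sum(),P[m].mean(0).round(4),np.percentile(P[m],[3,97],axis=0).round(3).tolist())
close_job()
```

```text
343 [ 0.4425 -0.2222  0.0312] [[0.394, -0.274, 0.026], [0.491, -0.173, 0.035]]
353 [ 0.4429 -0.221   0.031 ] [[0.394, -0.273, 0.026], [0.491, -0.172, 0.035]]
the job is handed in; nothing more can be done
```

The three plates are home in the nest and the pin is seated through all of them. The job was handed in at about 20 s of the 48 s allowed.

- **Plates:** I pushed the stack against the end stop, then the ledge, then the stop again. Both pushes onto the stop ended at the same position, with the wrist force rising to 15–21 N. The push onto the ledge reached about 47 N at the fingertips. A close view afterwards showed the three holes aligned over the hole in the bed.
- **Pin:** It went in with under 1 N of resistance and met the top plate at about 10 N, then I let go and backed the arm clear. The grip's top now sits about 44 mm above the top plate, which is its own length, so it is fully down. The top plate is still square, within 0.02° of my bed frame.
- **Other objects:** In the side view the oil bottle and arbor are unchanged, and the insert box is where it was to within about 1 mm.
- **Checks that failed or disagreed:**
  - The before/after comparison from the top camera was no use: large differences all over, probably the arm and its shadow, which I did not confirm by eye.
  - My bed frame from the first images was about 2 mm off from the hole measured at the wrist, so I used the wrist measurement.
  - The last close-up could not be viewed because the picture limit was reached, so the seating was confirmed from force, depth and colour measurements instead.

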